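# Park the rolling pin on its pastry board

## Robot

A 7-joint arm with a two-finger parallel gripper is mounted at the origin on a cart in front of the work surface, level with it; the furniture and walls round the work are solid. World frame = base frame: x ahead of the robot, y to its left, z up, the work surface at z = 0. Lengths are in m, angles in rad, forces in N, time in s.
With the tool pointing down it reaches from about 0.35 to 0.9 m from the base axis. Payload 19.9 kg.
Tool frame: the origin (TCP) lies on the centre line of the jaws, within the pads' length; the fingertips stand arm.tcp_to_tips ahead of it and the grasp point (between the pads) lies 3 mm ahead of it (arm.tcp_to_tips is the distance from the TCP to the fingertips, in m); z points along the fingers, y is the line along which they close (so a half turn about z gives the same grasp; the last joint's range is limited). The gripper opens to 94 mm and grips with 3 to 60 N. Pads are 16 mm wide; open, the fingers measure 119 mm over their backs; the gripper's body (75 mm by 177 mm) begins 78 mm behind the grasp point.
Start: joints at [-1.192, 0.417, -0.01, 1.614, 0.005, 1.111, -0.053], TCP at [0.255, 0.57, 0.227] pointing down, gripper open.
Joint ranges: [-2.81, 2.81], [-0.39, 2.02], [-1.27, 1.25], [0.06, 2.57], [-1.19, 4.33], [0.19, 2], [-2.82, 2.82]. Speed limits (rad/s): [1.89, 1.89, 2.39, 2.39, 3.01, 3.01, 3.01].

## Interface

Orientations are given as a unit quaternion [w, x, y, z].
In Python, from workcell import arm, camera, get_calibration, spot_in, silhouettes gives the robot as it stands.
- The arm moves only by the tool arm_command, never from a script. Its argument "commands" is a list of rows, each a list of 2 entries, a list of its own where there are three numbers: the shift along the world's x, y, z in m, then the turn, a rotation vector about the world's x, y, z in degrees. A call has 1 to 5 rows; each row shifts and turns the commanded pose from where the row before left it; what a row does not reach is not made up. A row lasts 1/12 s, in which the tool goes at most 41.7 mm and 7.16 degrees, less where a joint would pass 70% of its speed; a pose out of reach is approached as far as the arm can. A call with a gripper value outside its range is refused whole. "claw" is the finger opening in m, from 0 to 0.094, set as the call begins (left out, the last holds). The fingers move at their own pace and stop on an object; "newtons" is the grip in N (left out, the last holds). Time passes only in rows, so rows that do not move let the fingers close. It gives the time, the measured TCP pose, the force, the opening and the grip force at its end, in the units of the state.
- arm.observe(): the state, without advancing time (a new reading comes with each control period).
- camera(name): name is "scene" or "top" or "wrist"; returns the picture (420x560x3 uint8, blue, green, red); there is no depth.
- get_calibration(name): a dict with "camera_matrix" (3x3 intrinsics, pixels), "xyz" and "rotation" of the camera in the world; the wrist camera has in their place "mount" (4x4, takes a point from camera to tool coordinates, whose origin is the TCP and whose axes are the flange's). Camera axes: x right, y down, z forward; pixel columns grow to the right and rows downward; lengths in m; the calibration is good to about 2 mm. A picture is of the moment at which its call begins: read the wrist's pose just before it. get_calibration takes no time and is no camera call.
- arm.hand_in(): hands the job in; it is judged then, once.
Trained networks look in the newest picture that a camera, given by its name, has taken for a name from the list of things; names that differ only in an ending like _2 or _b are one class to them, and where a whole thing is asked for, a point or a joint stands for the part that bears it (a point fixed in the world has none). Each returns a list of dicts, best first, with "confidence" (0 to 1); they miss things now and then, are a little off and sometimes report something else, mostly with a low value. They report only what shows in the picture. A call takes as long as a camera call.
- spot_in(label, camera): "at" ([x, y, z] in m, in world coordinates, good to about 4 mm: the middle of the surface that is visible of it).
- silhouettes(label, camera): "pixels" (420x560 bool, what is visible of it).
The state is a dict: "t": time; "qpos": joint angles; "qd": joint speeds; "effort": joint torques, N m; "tool_pos": TCP position; "eef_rot": TCP orientation; "ft_force": force on the tool from outside, world axes, zero at the start; "moment": the same for the moment, N m; "opening": finger opening in m; "grasp_force": force on a finger pad.
Only numpy, scipy, OpenCV 4.12 (cv2) and the standard library are available. Lean on these libraries where they do the work, as an engineer would, in place of code of your own. Each camera call takes 0.05 s, during which the arm holds its last target. There are 200 camera calls.

## Task

Put the rolling pin away on its pastry board: with the fingertips on top of the pin, roll it across the marble, away from the robot, until it drops into the long groove and lies still there; then push the steel keeper round until it lies fully across the pin's handle. Do not grip or lift the pin or shove it from behind, do not let it run over the groove, and leave the other things where they are.

Things in the scene. Friction and masses are not known exactly. Their poses are not given: they have to be found in the camera images.
- rolling_pin: wooden rolling pin: barrel 60 mm across, 200 mm long, a 24 mm thick handle 76 mm long at each end; 0.45 kg. Origin on its axis at mid length, y along the pin; x, z turn as it rolls. Starts axis 30 mm above the board's top, 80 to 130 mm short of the groove, within 0.05 rad of parallel. Rolls half as far as fingertips pressed lightly on its top move (no slip); left alone it stops within a few cm.
- pastry_board: fixed pastry board, 310 (x) x 400 (y) x 20 mm, marble slab in a dark wooden frame. Origin under its centre; x points away from the robot, square to the groove, y along the groove, z up; top at z = 20 mm. The groove (steel-lined floor), 33 mm wide, 10 mm deep, runs the whole width, centre line at x = +45 mm; the barrel sinks 5 mm into it and rests on its two edges. Behind it is a flat wooden strip.
- groove (a point): middle of the groove's length, at the height of the axis of the seated pin (25 mm above the board's top); axes as the board's
- keeper (a joint): steel keeper: arm 16 mm wide, 39.5 to 44.5 mm above the board's top, swings level about an upright pivot at board x = +79, y = -145 mm. 0 = clear (points to the right, 0.35 rad back); grows clockwise from above; 1.92 rad = end stop, closed, arm pointing to board -x over the pin's right handle. Stays where left, about 1 N at the post moves it. Starts at 0 to 0.5. Closed early it blocks the pin.
- keeper_post (a point): middle of the upright round thumb post on the keeper's arm, 50 mm from the pivot: 12 mm thick with a 15 mm cap, from 44.5 to 79.5 mm above the board's top (this point: 61.5 mm). When closed the post stands just on the near side of the handle. Push its side with a fingertip.
- packet: bystander: flat kraft packet 62 x 100 x 14 mm lying on the board's strip behind the groove, left of the middle; origin under its centre
- dish: bystander: yellow oval dish 108 x 179 x 38 mm, on the table left of the board; origin under its centre
- cookies: bystander: clear bag of cookies 63 x 100 x 87 mm, on the table right of the board; origin under its centre
- tape: bystander: roll of paper tape lying flat, 98 mm across, 25 mm high, right of the board towards the back; origin under its centre
- bell: bystander: white counter bell, 74 mm across, 57 mm high, at the near right; origin under its centre

How it is judged:
By the outcome, as a careful person would: the job done as asked, in the order asked, and still so for the second after the job is handed in, with the robot touching nothing.
It also fails if it takes over 64 s, if anything falls off the work surface, if the arm or the gripper's body presses on something with over 40 N, if the wrist force passes 120 N, or if a joint passes its speed limit or range.

## Working session

There is one attempt and no reset: what is moved stays moved. The work goes in short steps, Python scripts to look and compute and a tool call to move; the robot and the scene stay as the last step left them, time stands still between calls to the robot, and variables do not carry over. Pictures are saved under pics/ and viewed, at most 10 in all, crops included, and the job is handed in when it is done.

Besides the shell and the picture viewer there is one more tool, called after "Call:" as name(argument=value, ...) on one line, values as JSON. arm_command: Moves the arm, as the interface text tells. Its arguments: {"type":"object","properties":{"commands":{"type":"array","items":{"type":"array"}},"claw":{"type":"number"},"newtons":{"type":"number"}},"required":["commands"]}

```bash
mkdir -p pics; ls; python3 - <<'E'
from workcell import *
import cv2,numpy as np
print(arm.tcp_to_tips)
o=arm.observe();print(o['t'],o['tool_pos'],o['eef_rot'])
for c in ['top','scene']:
    im=camera(c);cv2.imwrite(f'pics/{c}.png',im)
    k=get_calibration(c);print(c,k)
    for l in ['rolling_pin','pastry_board','keeper','keeper_post','packet','cookies','tape','bell','dish']:
        print(l,[(np.round(d['at'],3),round(d['confidence'],2)) for d in spot_in(l,c)][:2])
E
```

```text
pics
0.022
0.0 [0.25518125 0.57014974 0.22681253] [-8.47998628e-05  2.08838390e-01  9.77949964e-01 -6.22538743e-04]
top {'camera_matrix': array([[430.13248855,   0.        , 280.50926558],
       [  0.        , 430.13248855, 209.37222833],
       [  0.        ,   0.        ,   1.        ]]), 'xyz': array([ 0.2280755 , -0.075015  ,  1.57496702]), 'rotation': array([-0.07516692,  0.72199538, -0.68451077,  0.06721319])}
rolling_pin [(array([0.474, 0.009, 0.072]), 0.64)]
pastry_board [(array([ 0.544, -0.02 ,  0.019]), 0.93)]
keeper []
keeper_post [(array([ 0.59 , -0.177,  0.07 ]), 0.48), (array([ 0.577, -0.324,  0.025]), 0.15)]
packet [(array([0.665, 0.075, 0.033]), 0.95)]
cookies [(array([ 0.437, -0.283,  0.066]), 0.73)]
tape [(array([ 0.575, -0.326,  0.026]), 0.55), (array([ 0.357, -0.48 ,  0.038]), 0.43)]
bell [(array([ 0.358, -0.479,  0.038]), 0.54)]
dish [(array([0.591, 0.296, 0.02 ]), 0.92)]
scene {'camera_matrix': array([[404.05721819,   0.        , 280.40473375],
       [  0.        , 404.05721819, 209.6740981 ],
       [  0.        ,   0.        ,   1.        ]]), 'xyz': array([-0.34575933, -0.70945108,  0.9037275 ]), 'rotation': array([-0.39911794,  0.79761053, -0.40865538,  0.19370881])}
rolling_pin [(array([ 0.463, -0.013,  0.07 ]), 0.87)]
pastry_board [(array([ 0.503, -0.057,  0.025]), 0.78)]
keeper []
keeper_post [(array([ 0.594, -0.192,  0.068]), 0.39)]
packet [(array([0.658, 0.074, 0.037]), 0.72)]
cookies [(array([ 0.433, -0.294,  0.054]), 0.64)]
tape [(array([ 0.571, -0.329,  0.019]), 0.69)]
bell [(array([ 0.344, -0.498,  0.034]), 0.98)]
dish [(array([0.605, 0.305, 0.024]), 0.75), (array([ 0.43 , -0.293,  0.054]), 0.68)]
```

View pics/top.png

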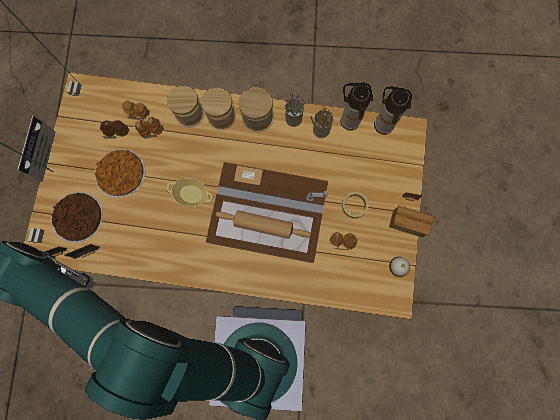

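```bash
python3 - <<'E'
import cv2
im=cv2.imread('pics/top.png')[100:240,170:400]
cv2.imwrite('pics/topz.png',cv2.resize(im,None,fx=3.4,fy=3.4,interpolation=cv2.INTER_CUBIC))
E
```

```text
(no output)
```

View pics/topz.png

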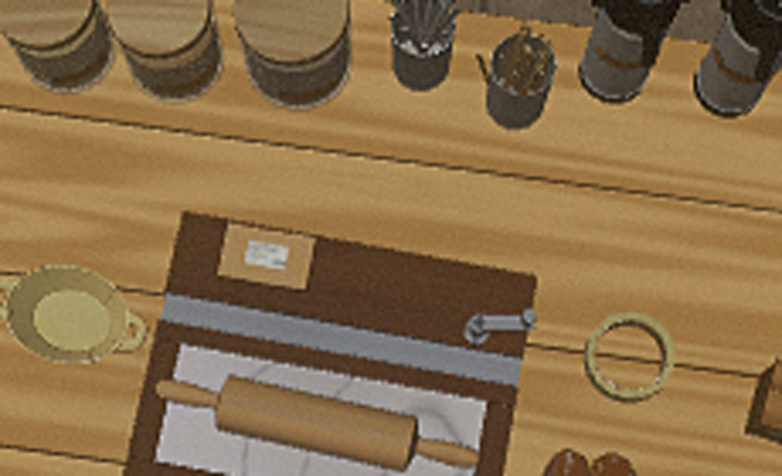

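The top view shows the board at full-image corners of about (224,162), (328,181), (315,262) and (207,242), the pin's barrel centre near (263,223), the keeper pivot near (311,196) and its post near (325,193). Next I fit poses from these.

```bash
cat > h.py <<'E'
from workcell import *
import cv2,numpy as np
from scipy.spatial.transform import Rotation as R
def pose(c):
    k=get_calibration(c)
    if 'mount' in k:
        o=arm.observe();T=np.eye(4);q=o['eef_rot'];T[:3,:3]=R.from_quat(np.r_[q[1:],q[0]]).as_matrix();T[:3,3]=o['tool_pos']
        T=T@np.array(k['mount']);return k['camera_matrix'],T[:3,3],T[:3,:3]
    r=np.array(k['rotation'])
    M=R.from_quat(np.r_[r[1:],r[0]]).as_matrix() if r.size==4 else r
    return k['camera_matrix'],k['xyz'],M
def ray(px,P,z):
    K,p,M=P;px=np.atleast_2d(px).astype(float)
    d=np.c_[px,np.ones(len(px))]@np.linalg.inv(K).T@M.T
    return p+d*((z-p[2])/d[:,2])[:,None]
def mask(l,c):
    s=silhouettes(l,c);return s[0]['pixels'].astype(np.uint8) if s else None
def rect(m,P,z):
    w=ray(np.argwhere(m)[:,::-1],P,z)[:,:2]
    return cv2.minAreaRect((w*1000).astype(np.float32))
E
python3 - <<'E'
from h import *
for c in ['top','scene']:
    P=pose(c);camera(c)
    for l,z in [('pastry_board',.02),('rolling_pin',.05),('keeper',.062),('keeper_post',.08)]:
        m=mask(l,c)
        if m is not None:
            print(c,l,m.sum(),rect(m,P,z)); 
P=pose('top')
z=lambda a:np.array(a)/3.4+[170,100]
print(ray([z((184,212)),z((537,276)),(315,262),(207,242)],P,.02))
print('pivot,post',ray([z((478,329))],P,.065),ray([z((528,318))],P,.0995))
print('groove edges L',ray([z((170,293)),z((162,320)),z((522,357)),z((517,386))],P,.02))
E
```

```text
top pastry_board 7183 ((535.302734375, -1.6295013427734375), (403.0639953613281, 314.9264221191406), 82.15365600585938)
top rolling_pin 1329 ((480.81951904296875, 11.599380493164062), (348.7657470703125, 66.68286895751953), 80.74523162841797)
top keeper 1159 ((480.0755615234375, 9.303848266601562), (341.83087158203125, 59.54323196411133), 80.41987609863281)
top keeper_post 76 ((594.1338500976562, -177.37527465820312), (14.887737274169922, 65.08706665039062), 7.205740451812744)
scene pastry_board 5331 ((537.904296875, -6.661651611328125), (414.2454528808594, 343.9134826660156), 83.017333984375)
scene rolling_pin 1120 ((483.0497741699219, 11.808135986328125), (350.03515625, 80.57749938964844), 80.02042388916016)
scene keeper_post 291 ((607.2935180664062, 31.259822845458984), (104.12693786621094, 67.6019058227539), 83.4815444946289)
[[ 0.71528521  0.17371156  0.02      ]
 [ 0.66221832 -0.22004316  0.02      ]
 [ 0.35898073 -0.18313464  0.02      ]
 [ 0.4104166   0.21170173  0.02      ]]
pivot,post [[ 0.5882898  -0.15528866  0.065     ]] [[ 0.5944853  -0.20474629  0.0995    ]]
groove edges L [[ 0.62185427  0.18163666  0.02      ]
 [ 0.59099147  0.18788394  0.02      ]
 [ 0.57030296 -0.20666706  0.02      ]
 [ 0.53791882 -0.20235141  0.02      ]]
```

Call:
arm_command(commands=[[[0.0145,-0.037,0],[0,0,1]],[[0.0145,-0.037,0],[0,0,1]],[[0.0145,-0.037,0],[0,0,1]],[[0.0145,-0.037,0],[0,0,1]],[[0.0145,-0.037,0],[0,0,1]]], claw=0.08)

```text
t: 1.92
tool_pos: [0.3281, 0.3837, 0.2275]
eef_rot: [0.0, 0.166, 0.986, 0.0]
ft_force: [1.7, 0.2, 0.1]
opening: 0.0799
grasp_force: 0.0
```

Call:
arm_command(commands=[[[0.0145,-0.037,0],[0,0,1]],[[0.0145,-0.037,0],[0,0,1]],[[0.0145,-0.037,0],[0,0,1]],[[0.0145,-0.037,0],[0,0,1]],[[0.0145,-0.037,0],[0,0,1]]])

```text
t: 2.33
tool_pos: [0.4006, 0.1986, 0.2277]
eef_rot: [0.0, 0.122, 0.992, 0.0]
ft_force: [1.0, 0.1, 0.4]
opening: 0.0799
grasp_force: 0.0
```

Call:
arm_command(commands=[[[0.0145,-0.037,0],[0,0,1]],[[0.0145,-0.037,0],[0,0,1]],[[0.0145,-0.037,0],[0,0,1]],[[0.0145,-0.037,0],[0,0,1]],[[0,0,0],[0,0,1]]])

```text
t: 2.75
tool_pos: [0.4601, 0.0459, 0.2279]
eef_rot: [0.001, 0.083, 0.997, -0.001]
ft_force: [-0.2, -0.6, -0.1]
opening: 0.0799
grasp_force: 0.0
```

Call:
arm_command(commands=[[[0.005,-0.032,0],[0,0,0]],[[0,0,0],[0,0,0]]])

```text
t: 2.92
tool_pos: [0.4638, 0.0161, 0.2276]
eef_rot: [0.0, 0.082, 0.997, -0.0]
ft_force: [0.7, -0.6, -0.1]
opening: 0.0801
grasp_force: 0.0
```

```bash
python3 - <<'E'
from h import *
P=pose('wrist');print(P[1]);im=camera('wrist');cv2.imwrite('pics/w1.png',im)
m=mask('rolling_pin','wrist')
if m is not None:print(m.sum(),rect(m,P,.05))
E
```

```text
[0.39621011 0.02753158 0.3858987 ]
11169 ((480.6982421875, 12.110275268554688), (353.1526184082031, 62.76420211791992), 79.90228271484375)
```

View pics/w1.png

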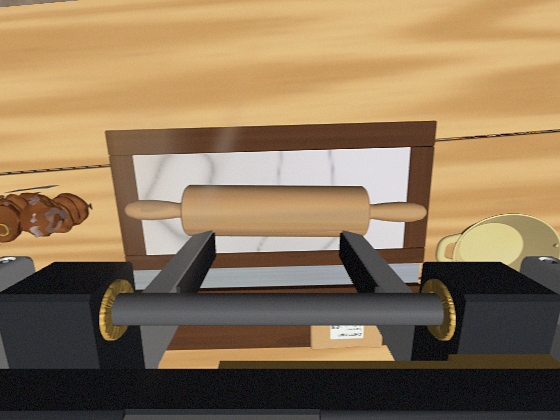

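The wrist view shows the pin level in the picture (barrel from (182,185) to (368,235)), with the groove line behind tilted about 1.6–2° relative to it. The wrist and top cameras agree on the pin's position. Descending.

Call:
arm_command(commands=[[[0.007,-0.003,-0.04],[0,0,0]],[[0,0,-0.04],[0,0,0]],[[0,0,-0.035],[0,0,0]],[[0,0,-0.006],[0,0,0]],[[0,0,0],[0,0,0]]])

```text
t: 3.43
tool_pos: [0.4692, 0.018, 0.1053]
eef_rot: [-0.002, 0.079, 0.997, -0.001]
ft_force: [-0.1, -0.3, 0.2]
opening: 0.0796
grasp_force: 0.0
```

Call:
arm_command(commands=[[[0,0,-0.002],[0,0,0]],[[0,0,0],[0,0,0]]])

```text
t: 3.6
tool_pos: [0.4713, 0.0179, 0.1061]
eef_rot: [0.001, 0.079, 0.997, 0.0]
ft_force: [-0.6, 0.1, 0.7]
opening: 0.0804
grasp_force: 0.0
```

Call:
arm_command(commands=[[[0,-0.003,-0.0015],[0,0,0]],[[0,0,0],[0,0,0]]])

```text
t: 3.77
tool_pos: [0.4709, 0.0142, 0.1041]
eef_rot: [0.001, 0.079, 0.997, 0.0]
ft_force: [0.1, -0.8, -0.4]
opening: 0.08
grasp_force: 0.0
```

Call:
arm_command(commands=[[[0,0,-0.0015],[0,0,0]],[[0,0,0],[0,0,0]]])

```text
t: 3.93
tool_pos: [0.4707, 0.0145, 0.1019]
eef_rot: [0.001, 0.079, 0.997, 0.0]
ft_force: [0.5, -1.0, 6.6]
opening: 0.0798
grasp_force: 3.0
```

Call:
arm_command(commands=[[[0.005,-0.0007,0],[0,0,0.1]],[[0.009,-0.0012,0],[0,0,0.3]],[[0.009,-0.0012,0],[0,0,0.3]],[[0.008,-0.0011,0],[0,0,0.2]],[[0.004,-0.0005,0],[0,0,0.1]]])

```text
t: 4.35
tool_pos: [0.5066, 0.009, 0.102]
eef_rot: [0.001, 0.071, 0.997, -0.0]
ft_force: [-0.9, -4.0, 7.1]
opening: 0.0801
grasp_force: 3.8
```

Call:
arm_command(commands=[[[0,0,0],[0,0,0]]])

```text
t: 4.43
tool_pos: [0.5065, 0.0091, 0.102]
eef_rot: [0.001, 0.071, 0.997, -0.0]
ft_force: [-1.2, -3.3, 8.7]
opening: 0.0799
grasp_force: 4.4
```

```bash
python3 - <<'E'
from h import *
for c in ['wrist','top']:
  P=pose(c);camera(c);m=mask('rolling_pin',c)
  if m is not None:print(m.sum(),rect(m,P,.05))
print(arm.observe()['ft_force'],arm.observe()['tool_pos'])
E
```

```text
27748 ((498.81683349609375, 8.623748779296875), (358.95452880859375, 63.91712188720703), 80.5255126953125)
438 ((492.8485107421875, 11.543594360351562), (344.7115173339844, 60.29026794433594), 84.38726806640625)
[-0.45642937 -3.95620813  7.92489175] [0.50587809 0.00918441 0.10204484]
```

Call:
arm_command(commands=[[[0,0,0.006],[0,0,0]],[[-0.009,0.0012,0.002],[0,0,0]],[[-0.009,0.0012,-0.002],[0,0,0]],[[0,0,-0.005],[0,0,0]],[[0,0,-0.001],[0,0,0]]])

```text
t: 5.05
tool_pos: [0.4869, 0.0125, 0.1013]
eef_rot: [0.0, 0.07, 0.998, 0.0]
ft_force: [-2.1, -1.4, 21.1]
opening: 0.0798
grasp_force: 10.7
```

Call:
arm_command(commands=[[[0,0,0],[0,0,0]]])

```text
t: 5.13
tool_pos: [0.4876, 0.0123, 0.1016]
eef_rot: [0.001, 0.071, 0.998, 0.0]
ft_force: [-0.9, 0.3, 11.6]
opening: 0.0803
grasp_force: 5.7
```

```bash
python3 - <<'E'
from h import *
for c in ['wrist']:
  P=pose(c);camera(c);m=mask('rolling_pin',c)
  if m is not None:print(m.sum(),rect(m,P,.05))
E
```

```text
24738 ((499.2491455078125, 8.227691650390625), (359.3822937011719, 67.2259292602539), 79.60762023925781)
```

Call:
arm_command(commands=[[[0.005,-0.0007,0],[0,0,0.2]],[[0.01,-0.0014,0],[0,0,0.4]],[[0.01,-0.0014,0],[0,0,0.4]],[[0.01,-0.0014,0],[0,0,0.3]],[[0.005,-0.0007,0],[0,0,0.2]]])

```text
t: 5.65
tool_pos: [0.5288, 0.0058, 0.1018]
eef_rot: [0.001, 0.058, 0.998, -0.0]
ft_force: [-2.1, -4.6, 11.3]
opening: 0.0799
grasp_force: 5.9
```

Call:
arm_command(commands=[[[0,0,0],[0,0,0]],[[0,0,0.006],[0,0,0]],[[-0.01,0.0014,0.002],[0,0,0]],[[-0.01,0.0014,-0.002],[0,0,0]],[[0,0,-0.004],[0,0,0]]])

```text
t: 6.07
tool_pos: [0.5053, 0.0099, 0.1034]
eef_rot: [-0.0, 0.057, 0.998, 0.0]
ft_force: [-0.8, 0.4, -0.4]
opening: 0.0798
grasp_force: 0.0
```

```bash
python3 - <<'E'
from h import *
for c in ['wrist']:
  P=pose(c);camera(c);m=mask('rolling_pin',c)
  if m is not None:print(m.sum(),rect(m,P,.05))
  m=mask('pastry_board',c)
  if m is not None:print(m.sum(),rect(m,P,.02))
E
```

```text
23610 ((517.8697509765625, 5.1489715576171875), (359.09912109375, 66.52191925048828), 80.18524169921875)
85197 ((518.2532348632812, 3.0164947509765625), (400.4615783691406, 276.3304748535156), 82.63663482666016)
```

Call:
arm_command(commands=[[[0,0,-0.0017],[0,0,0]],[[0.005,-0.0007,0],[0,0,0.3]],[[0.01,-0.0014,0],[0,0,0.5]],[[0.01,-0.0014,0],[0,0,0.5]],[[0.01,-0.0014,0],[0,0,0.5]]])

```text
t: 6.63
tool_pos: [0.5434, 0.0039, 0.1021]
eef_rot: [0.001, 0.042, 0.999, -0.0]
ft_force: [-0.8, -3.8, 6.0]
opening: 0.0802
grasp_force: 3.0
```

Call:
arm_command(commands=[[[0.006,-0.0008,0],[0,0,0.2]],[[0,0,0],[0,0,0]],[[0,0,0.006],[0,0,0]],[[-0.01,0.0014,0.002],[0,0,0]],[[-0.01,0.0014,-0.003],[0,0,0]]])

```text
t: 7.05
tool_pos: [0.5279, 0.0066, 0.1075]
eef_rot: [0.001, 0.04, 0.999, 0.0]
ft_force: [-1.1, -0.8, 1.1]
opening: 0.0799
grasp_force: 0.0
```

```bash
python3 - <<'E'
from h import *
for c in ['wrist']:
  P=pose(c);im=camera(c);cv2.imwrite('pics/w2.png',im);m=mask('rolling_pin',c)
  if m is not None:print(m.sum(),rect(m,P,.05))
  m=mask('pastry_board',c)
  if m is not None:print(m.sum(),rect(m,P,.02))
E
```

```text
23284 ((536.4842529296875, 2.28125), (358.8603820800781, 65.233154296875), 80.19380187988281)
99332 ((533.8319702148438, 0.931884765625), (400.4017333984375, 307.01458740234375), 82.52544403076172)
```

View pics/w2.png

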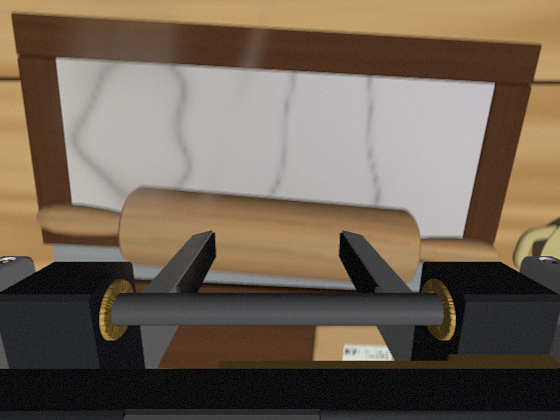

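The wrist view shows the pin just short of the groove and still about 1° off, with its left end slightly ahead. That is acceptable, so I carry on.

Call:
arm_command(commands=[[[-0.002,0,-0.004],[0,0,0]],[[0,0,-0.0012],[0,0,0]],[[0.005,-0.0007,0],[0,0,0]],[[0.01,-0.0014,0],[0,0,0]],[[0.01,-0.0014,0],[0,0,0]]])

```text
t: 7.62
tool_pos: [0.5523, 0.0023, 0.1021]
eef_rot: [0.001, 0.04, 0.999, -0.0]
ft_force: [-1.4, -5.5, 10.3]
opening: 0.0798
grasp_force: 4.9
```

Call:
arm_command(commands=[[[0.008,-0.001,0],[0,0,0]],[[0.004,-0.0006,0],[0,0,0]],[[0,0,0],[0,0,0]],[[0,0,0.006],[0,0,0]],[[-0.01,0.0014,0.002],[0,0,0]]])

```text
t: 8.03
tool_pos: [0.5543, 0.0025, 0.1099]
eef_rot: [0.0, 0.04, 0.999, -0.0]
ft_force: [-0.9, -0.7, 0.4]
opening: 0.0797
grasp_force: 0.0
```

Call:
arm_command(commands=[[[-0.01,0.0014,-0.003],[0,0,0]]])

```text
t: 8.12
tool_pos: [0.5431, 0.0043, 0.1072]
eef_rot: [0.001, 0.04, 0.999, 0.0]
ft_force: [0.3, -0.2, -0.4]
opening: 0.0802
grasp_force: 0.0
```

```bash
python3 - <<'E'
from h import *
for c in ['wrist','top','scene']:
  P=pose(c);im=camera(c);m=mask('rolling_pin',c)
  if m is not None:print(c,m.sum(),rect(m,P,.05))
E
```

```text
top 392 ((548.7071533203125, 0.49517822265625), (347.1353759765625, 60.06079864501953), 84.31219482421875)
scene 988 ((558.6459350585938, -0.735595703125), (351.6431884765625, 82.63253021240234), 79.35438537597656)
```

Call:
arm_command(commands=[[[0,0,-0.004],[0,0,0]],[[0,0,-0.0012],[0,0,0]],[[0.005,-0.0007,0],[0,0,0]],[[0.008,-0.001,0],[0,0,0]],[[0.008,-0.001,0],[0,0,0]]])

```text
t: 8.83
tool_pos: [0.5655, 0.0006, 0.102]
eef_rot: [0.001, 0.04, 0.999, -0.0]
ft_force: [-0.4, -4.4, 11.4]
opening: 0.08
grasp_force: 5.7
```

Call:
arm_command(commands=[[[0.006,-0.0008,0],[0,0,0]],[[0.005,-0.0007,0],[0,0,0]],[[0.004,-0.0006,0],[0,0,0]],[[0,0,0],[0,0,0]],[[0,0,0],[0,0,0]]])

```text
t: 9.25
tool_pos: [0.579, -0.0005, 0.1008]
eef_rot: [-0.0, 0.04, 0.999, -0.0]
ft_force: [-0.5, -0.2, -0.2]
opening: 0.08
grasp_force: 0.0
```

```bash
python3 - <<'E'
from h import *
for c in ['wrist','top','scene']:
  P=pose(c);im=camera(c);cv2.imwrite(f'pics/a_{c}.png',im);m=mask('rolling_pin',c)
  if m is not None:print(c,m.sum(),rect(m,P,.05))
im=cv2.imread('pics/a_scene.png')[100:300,250:520]
cv2.imwrite('pics/a_sz.png',cv2.resize(im,None,fx=2.9,fy=2.9,interpolation=cv2.INTER_CUBIC))
E
```

```text
wrist 25132 ((582.1614379882812, -4.957611083984375), (352.1179504394531, 63.915958404541016), 81.33586120605469)
top 468 ((574.544189453125, -5.777923583984375), (345.22796630859375, 61.20085144042969), 86.5837173461914)
scene 1073 ((580.4963989257812, -9.637130737304688), (350.556640625, 88.56905364990234), 81.28612518310547)
```

View pics/a_wrist.png

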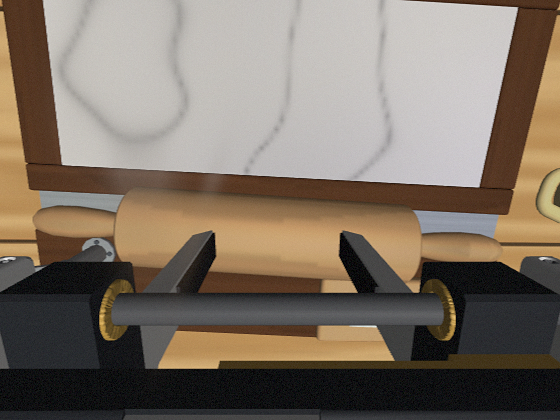

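The pin has dropped in: its top edge is parallel to the groove frame, and it was found at (0.582,-0.005) with the groove at (0.581,-0.009). The fingertip force is also zero. Next is the keeper.

Call:
arm_command(commands=[[[0,0,0.03],[0,0,0]],[[0,0,0.035],[0,0,0]],[[0.01,-0.025,0.03],[0,0,0]],[[0.015,-0.035,0],[0,0,0]],[[0.015,-0.035,0],[0,0,0]]], claw=0, newtons=10)

```text
t: 9.97
tool_pos: [0.6206, -0.096, 0.1987]
eef_rot: [0.002, 0.039, 0.999, 0.0]
ft_force: [0.3, 0.7, -0.8]
opening: 0.0497
grasp_force: 0.0
```

Call:
arm_command(commands=[[[0.015,-0.035,0],[0,0,0]],[[0.015,-0.035,0],[0,0,0]],[[0.005,-0.02,0],[0,0,0]],[[0,0,0],[0,0,0]]])

```text
t: 10.3
tool_pos: [0.6539, -0.1913, 0.1959]
eef_rot: [-0.0, 0.043, 0.999, -0.001]
ft_force: [-0.2, 0.0, -0.3]
opening: 0.0234
grasp_force: 0.0
```

```bash
python3 - <<'E'
from h import *
P=pose('wrist');im=camera('wrist');cv2.imwrite('pics/w4.png',im)
for l,z in [('rolling_pin',.045),('pastry_board',.02),('keeper_post',.0995),('keeper',.0645)]:
  m=mask(l,'wrist')
  if m is not None:print(l,m.sum(),rect(m,P,z))
print(np.vstack([P[1],P[2],P[0]]).round(4).tolist())
E
```

```text
rolling_pin 14851 ((575.4247436523438, -36.37275695800781), (289.2916564941406, 60.821983337402344), 82.35099029541016)
pastry_board 45495 ((579.8929443359375, -34.06822204589844), (365.349609375, 228.31260681152344), 85.09333038330078)
keeper_post 1269 ((594.2799072265625, -180.60488891601562), (16.898704528808594, 62.939422607421875), 2.5672147274017334)
keeper 1221 ((595.4779663085938, -179.62403869628906), (19.093841552734375, 70.43182373046875), 2.299480438232422)
[[0.5859, -0.1848, 0.3543], [0.085, 0.9688, 0.2329], [0.9964, -0.0823, -0.0213], [-0.0015, 0.2338, -0.9723], [293.8969, 0.0, 277.0041], [0.0, 293.8969, 207.5133], [0.0, 0.0, 1.0]]
```

View pics/w4.png

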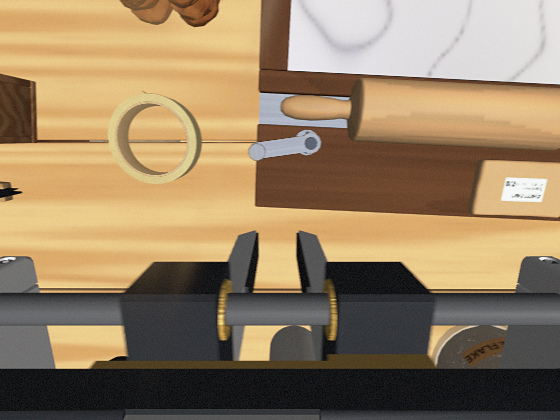

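The wrist view shows the pin seated in the groove with its handle tip at (282,105). The keeper pivot is at (311,143) and the post cap at (258,152).

```bash
python3 - <<'E'
from h import *
P=pose('wrist');print(P[1])
print(ray([(311,143)],P,.068),ray([(258,152)],P,.0995),ray([(282,105)],P,.045),ray([(258,205),(262,69)],P,.02))
print(arm.observe()['opening'],arm.observe()['tool_pos'])
E
```

```text
[ 0.58615819 -0.17857355  0.35468784]
[[ 0.59452733 -0.14624403  0.068     ]] [[ 0.59758088 -0.1953204   0.0995    ]] [[ 0.55585233 -0.17067424  0.045     ]] [[ 0.66182916 -0.20620734  0.02      ]
 [ 0.51593704 -0.18835308  0.02      ]]
0.0033695723127910577 [ 0.65433216 -0.18412729  0.19636344]
```

Call:
arm_command(commands=[[[-0.015,-0.018,-0.02],[0,0,0]],[[-0.014,0,-0.03],[0,0,0]],[[0,0,-0.03],[0,0,0]],[[0,0,-0.022],[0,0,0]],[[0,0,0],[0,0,0]]])

```text
t: 10.97
tool_pos: [0.6232, -0.2015, 0.0904]
eef_rot: [-0.003, 0.039, 0.999, 0.001]
ft_force: [0.6, 0.8, -0.0]
opening: 0.0008
grasp_force: 0.0
```

Call:
arm_command(commands=[[[0,0,0],[0,0,0]]])

```text
t: 11.05
tool_pos: [0.6252, -0.2026, 0.0943]
eef_rot: [-0.001, 0.04, 0.999, 0.0]
ft_force: [0.4, -0.2, 1.1]
opening: 0.0005
grasp_force: 0.0
```

Call:
arm_command(commands=[[[-0.01,0,0],[0,0,0]],[[-0.01,0,0],[0,0,0]],[[-0.01,0,0],[0,0,0]],[[-0.01,0.004,0],[0,0,0]],[[-0.01,0.005,0],[0,0,0]]])

```text
t: 11.47
tool_pos: [0.5764, -0.1948, 0.0968]
eef_rot: [0.002, 0.04, 0.999, -0.0]
ft_force: [5.0, 2.9, -1.8]
opening: 0.0004
grasp_force: 2.6
```

Call:
arm_command(commands=[[[-0.003,0.002,0],[0,0,0]],[[0,0,0],[0,0,0]]])

```text
t: 11.63
tool_pos: [0.5731, -0.192, 0.0962]
eef_rot: [0.001, 0.04, 0.999, 0.0]
ft_force: [0.2, 0.8, 0.4]
opening: 0.0006
grasp_force: 0.0
```

```bash
python3 - <<'E'
from h import *
for c in ['wrist','top','scene']:
  P=pose(c);im=camera(c);cv2.imwrite(f'pics/b_{c}.png',im)
  for l,z in [('keeper_post',.0995),('rolling_pin',.045)]:
    m=mask(l,c)
    if m is not None:print(c,l,m.sum(),rect(m,P,z),[(d['at'].round(3) if hasattr(d['at'],'round') else d['at'],d['confidence']) for d in spot_in(l,c)][:1])
E
```

```text
wrist keeper_post 2088 ((561.5658569335938, -176.23170471191406), (52.76103591918945, 19.66412925720215), 41.19123077392578) [([0.5694, -0.1782, 0.0683], 0.84)]
wrist rolling_pin 16770 ((571.5107421875, -76.4499740600586), (206.70925903320312, 64.21511840820312), 81.95246887207031) [([0.5599, -0.0763, 0.0675], 0.98)]
top rolling_pin 872 ((589.5050659179688, 39.63225555419922), (246.73106384277344, 64.72608947753906), 81.3692626953125) [([0.5783, 0.0218, 0.0679], 0.9)]
scene keeper_post 81 ((535.5277099609375, -192.1456756591797), (67.41607666015625, 19.437252044677734), 32.45122528076172) [([0.5521, -0.1815, 0.0731], 0.49)]
scene rolling_pin 1106 ((584.2548217773438, -6.4808349609375), (354.86456298828125, 89.12928009033203), 82.66111755371094) [([0.5613, -0.0287, 0.065], 0.7)]
```

View pics/b_wrist.png

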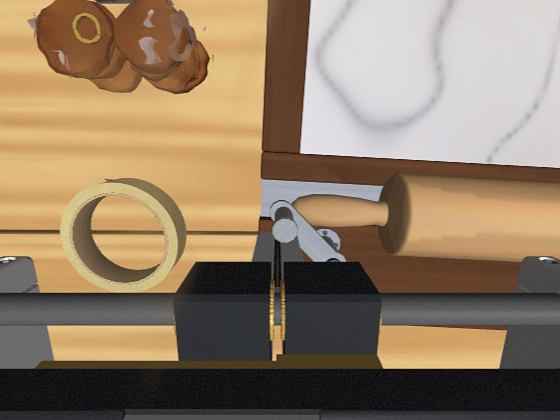

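The wrist view shows the keeper about half round, with the post cap at (285,222) just ahead of the fingertips. The pin is still seated. I'll go round the post and push it left.

Call:
arm_command(commands=[[[0.004,0,0],[0,0,0]],[[0,-0.02,0],[0,0,0]],[[0,-0.017,0],[0,0,0]],[[-0.012,0,0],[0,0,0]],[[-0.013,0,0],[0,0,0]]])

```text
t: 12.75
tool_pos: [0.5511, -0.2307, 0.094]
eef_rot: [-0.0, 0.041, 0.999, -0.0]
ft_force: [-0.1, -0.3, 0.0]
opening: 0.0004
grasp_force: 0.0
```

Call:
arm_command(commands=[[[0,0.008,0],[0,0,0]],[[0,0.01,0],[0,0,0]],[[-0.002,0.01,0],[0,0,0]],[[-0.002,0.01,0],[0,0,0]],[[-0.002,0.008,0],[0,0,0]]])

```text
t: 13.17
tool_pos: [0.5454, -0.1821, 0.0942]
eef_rot: [-0.0, 0.04, 0.999, -0.0]
ft_force: [-1.9, -1.6, -0.5]
opening: 0.001
grasp_force: 1.1
```

Call:
arm_command(commands=[[[-0.001,0.006,0],[0,0,0]],[[0,0.004,0],[0,0,0]],[[0,0,0],[0,0,0]]])

```text
t: 13.42
tool_pos: [0.5448, -0.1722, 0.0944]
eef_rot: [0.0, 0.039, 0.999, 0.0]
ft_force: [0.0, 0.3, 0.9]
opening: 0.0003
grasp_force: 0.0
```

Now I nudge until it reaches the stop.

Call:
arm_command(commands=[[[0,0.002,0],[0,0,0]],[[0,0.002,0],[0,0,0]],[[0,0,0],[0,0,0]]])

```text
t: 13.67
tool_pos: [0.5445, -0.1695, 0.0944]
eef_rot: [0.0, 0.04, 0.999, -0.0]
ft_force: [0.3, -0.2, 0.6]
opening: 0.0003
grasp_force: 0.0
```

Call:
arm_command(commands=[[[0,0.0015,0],[0,0,0]],[[0,0.0015,0],[0,0,0]],[[0,0,0],[0,0,0]]])

```text
t: 13.92
tool_pos: [0.5444, -0.1679, 0.0945]
eef_rot: [0.0, 0.041, 0.999, -0.001]
ft_force: [1.2, -7.4, -1.9]
opening: 0.0001
grasp_force: 3.4
```

Call:
arm_command(commands=[[[0,0.0005,0],[0,0,0]],[[0,0,0],[0,0,0]]])

```text
t: 14.08
tool_pos: [0.5444, -0.1678, 0.0945]
eef_rot: [0.0, 0.041, 0.999, -0.001]
ft_force: [2.4, -9.4, -2.1]
opening: 0.0004
grasp_force: 4.4
```

Call:
arm_command(commands=[[[0,-0.01,0],[0,0,0]],[[0,-0.01,0.01],[0,0,0]],[[0,0,0.035],[0,0,0]],[[0.02,0,0.03],[0,0,0]],[[0.03,0,0.02],[0,0,0]]])

```text
t: 14.5
tool_pos: [0.5938, -0.1882, 0.1936]
eef_rot: [0.001, 0.042, 0.999, -0.0]
ft_force: [-0.7, -0.8, -0.1]
opening: 0.0002
grasp_force: 0.0
```

Call:
arm_command(commands=[[[0.03,0.01,0.01],[0,0,0]],[[0,0,0],[0,0,0]],[[0,0,0],[0,0,0]]])

```text
t: 14.75
tool_pos: [0.6253, -0.1762, 0.2001]
eef_rot: [0.0, 0.04, 0.999, -0.0]
ft_force: [-0.8, 1.3, -0.2]
opening: 0.0005
grasp_force: 0.0
```

```bash
python3 - <<'E'
from h import *
P=pose('wrist');im=camera('wrist');cv2.imwrite('pics/c_wrist.png',im)
for l,z in [('rolling_pin',.045),('keeper',.0645)]:
  m=mask(l,'wrist')
  if m is not None:print(l,m.sum(),rect(m,P,z))
E
```

```text
rolling_pin 14038 ((576.7672119140625, -26.457046508789062), (309.0755310058594, 61.191375732421875), 82.32891845703125)
keeper 1224 ((569.5254516601562, -150.04885864257812), (18.88740348815918, 69.85496520996094), 80.45079040527344)
```

View pics/c_wrist.png

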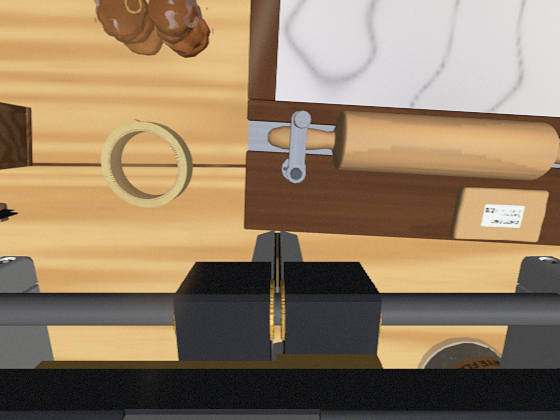

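The keeper lies square across the right handle, from its pivot at (295,172) to its post at (302,118). The pin is seated and parallel to the groove, and the robot is clear.

```bash
python3 -c "
from workcell import arm
print(arm.hand_in())"
```

```text
the job is handed in; nothing more can be done
None
```

I rolled the pin into the groove with the fingertips on top, pushed the keeper to its end stop across the right handle, and handed the job in at about 15 s; the last wrist picture showed the pin seated and the robot clear.

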